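# Unclip a breaker and hold it under test in a cam-lever jig

## Task

Pull the two-pole breaker straight up off its mounting rail against the sprung feet and set it down in the cradle of the test jig, back down as it sat on the rail, lying along the cradle (either end to the stop post), and let go of it. Then take the upright handle of the jig's cam lever and swing the lever round until the eccentric is at its highest lift, with the lever in line with the slide and pointing straight away from the cradle and the sprung pins pressed on the breaker, and keep hold of it there against its spring: the job finishes with the lever still held, because the tester reads only while it is. Do not disturb the other things on the bench.

Things in the scene. Friction and masses are not known exactly. Their poses are not given: they have to be found in the camera images.
- breaker_mid (a point): Centre of the two-pole breaker, loose, white, 0.2 kg: the only 36 mm wide one, two black toggles tied by a bar. 36 wide (own x), 85 long (own y), 66 tall (own z, up), toggles 8 more; above 46 mm only a nose 45 long. This point is 38 mm above its underside. Clipped on the rail, length across it, flat 36 mm sides free for fingers, underside 12 mm above the bench.
- breaker_foot (a point): Middle of the breaker's underside, between its two black sprung feet, which snap under the rail's two edges. They let go within the first 5 mm of a straight upward pull of about 12 to 18 N (weight included); after 30 mm it is wholly free. It can also stand flat on this underside.
- rail: 35 mm steel rail along own x on a plywood board 360 x 120 x 12 mm, fixed. Origin: centre of the board's underside, z up. Rail top 22 mm above the bench. Fixed on it: grey terminal blocks and one single-pole breaker (18 mm) at the -x end, a black contactor at the +x end, up to 86 mm above the bench. The gap between them, x = -119 to +109 mm, holds the two-pole breaker with at least 60 mm free on either side.
- jig: Breaker test jig, fixed: aluminium base plate 120 (own x) x 12 mm thick, own y from -150 to +85 mm. Origin on the bench; z up. Along own y, all at x = 0: black stop post (-150 to -126, 62 mm tall) with two brass studs out to -120; the open cradle; the black sliding contact head (-15 to +20 at rest, 48 wide, 50 tall above the bench); the eccentric and lever on a pivot at +46.
- cradle (a point): Where the middle of the breaker's underside belongs once home against the studs: on the base plate, 12 mm above the bench, jig x = 0, y = -77.5 mm; axes as the jig's, breaker length along y. Low black cheeks with flared tops, 40 mm apart in x, 58 mm long, 10 mm above the plate, guide its sides. Set it down about 5 mm from here towards +y (room for it: 95 mm); the pins push it home.
- pivot (a point): The lever's upright pivot axis, 40 mm above the bench, at jig x = 0, y = +46 mm; axes as the jig's.
- handle: Centre of the black upright handle on the end of the flat steel cam lever: 23 mm thick, 46 mm tall (52 to 98 mm above the bench; lever arm below it), 95 mm from the pivot axis, spinning freely on its stem. At rest it lies to the jig's -x of the pivot. Needs about 1 N to start and 3 N at the highest lift; springs back to rest if released.
- cam (a joint): Angle of the cam lever, rad: 0 at rest (pointing to the jig's -x), growing clockwise seen from above, highest lift of the eccentric at 1.571 (pointing to the jig's +y, straight away from the cradle); beyond it the lift falls again, to the stop at 2.1. From rest to the highest lift the contact head moves 14 mm towards the cradle.
- pins (a joint): How far the two sprung brass test pins are pushed back into the contact head, m: 0 when free, about 0.0037 at the highest lift on the breaker (about 10 N). They point to the jig's -y, 34 mm above the bench, tips at y = -25 mm while the lever rests.
- multimeter: Bystander, loose: multimeter lying face up, 82 x 165 x 45 mm. Origin: centre of its underside.
- screwdriver: Bystander, loose: screwdriver lying on the bench, 200 mm long, 26 mm tall. Origin: below its middle.
- solder_reel: Bystander, loose: solder reel, 60 mm across, 40 mm tall. Origin: centre of its underside.
- flux_jar: Bystander, loose: small jar, 44 mm across, 50 mm tall. Origin: centre of its underside.
- spare_breaker: Bystander, loose: a single-pole breaker standing on the bench, 18 x 85 x 74 mm. Origin: centre of its underside.
- tape_roll: Bystander, loose: roll of black tape lying flat, 68 mm across, 19 mm tall. Origin: centre of its underside.
- parts_tray: Bystander, loose: grey divided tray of screws, 110 x 150 x 28 mm. Origin: centre of its underside.

How it is judged (in metres and radians):
On the way, in this order (a step that is already met when the one before it is completed fails the run):
1. the two-pole breaker has been lifted off the rail (z of breaker_mid in the frame of rail above 0.075 m), for 0.1 s.
2. the breaker lies in the cradle, let go, with the lever still drawn back (x of breaker_mid in the frame of jig between -0.005 and 0.005 m and y of breaker_mid in the frame of jig between -0.0825 and -0.064 m and z of breaker_mid in the frame of jig between 0.046 and 0.054 m and angle between breaker_mid's own z axis and vertical below 0.08 rad and angle between the y axis of breaker_mid and the y axis of jig, either way round below 0.12 rad and value of joint cam below 0.3 rad and contact force between the fingers and breaker below 0.2 N and linear speed of breaker below 0.03 m/s), for 0.2 s.
At the end, for the whole second after the job is handed in: The fingers hold the lever handle (over 0.8 N), lever still and within 0.16 rad of its highest lift at 1.571; pins pushed in over 1.5 mm by the breaker, which sits flat in the cradle, within 4 mm of home and 0.12 rad in line, untouched by the fingers (value of joint cam between 1.411 and 1.731 rad and velocity of joint cam between -0.15 and 0.15 rad/s and contact force between the fingers and handle above 0.8 N and value of joint pins above 0.0015 m and x of breaker_mid in the frame of jig between -0.005 and 0.005 m and y of breaker_mid in the frame of jig between -0.0825 and -0.0735 m and z of breaker_mid in the frame of jig between 0.046 and 0.054 m and angle between breaker_mid's own z axis and vertical below 0.08 rad and angle between the y axis of breaker_mid and the y axis of jig, either way round below 0.12 rad and contact force between the fingers and breaker below 0.2 N); the arm keeps its last pose, push and grip.
It fails at once if another thing on the bench is knocked away (over 30 mm) (distance of any of multimeter, screwdriver, solder_reel, flux_jar, spare_breaker, tape_roll, parts_tray from where it was at the start of the episode above 0.03 m).
It fails at once if the breaker is dropped from a height (linear speed of breaker above 0.6 m/s and contact force between the fingers and breaker below 0.1 N).
It also fails if it takes over 46 s, if anything falls off the work surface, if the arm or the gripper's body presses on something with over 40 N, if the wrist force passes 120 N, or if a joint passes its speed limit or range.

## Robot

A 6-joint arm with a two-finger parallel gripper is mounted at the origin on the work surface. World frame = base frame: x ahead of the robot, y to its left, z up, the work surface at z = 0. Lengths are in m, angles in degrees, forces in N, time in s.
With the tool pointing down it reaches from about 0.25 to 0.725 m from the base axis. Payload 9.7 kg.
Tool frame: the origin (TCP) lies midway between the tips of the shut fingers; the grasp point (between the pads) lies 19 mm behind it; z points along the fingers, y is the line along which they close (so a half turn about z gives the same grasp; the last joint's range is limited). The gripper opens to 85 mm and grips with 20 to 120 N. Pads are 22 mm wide; open, the fingers measure 114 mm over their backs; the gripper's body (76 mm by 85 mm) begins 54 mm behind the grasp point. The pads swing forward as they close: fully open they stand 13 mm farther back than shut.
Start: joints at [0, 4.979, 10.078, 95.1, 0, 90], TCP at [0.55, -0, 0.231] pointing down, gripper open.
Joint ranges: [-179.16, 179.16], [-48.56, 103.87], [-65.8, 70.77], [-126.05, 130.52], [-82.76, 87.17], [-180, 180]. Speed limits (degrees/s): [127.2, 127.2, 147.25, 180, 180, 180].

## Interface

Orientations are given as [roll, pitch, yaw] about the fixed x, y, z axes, in that order (R = Rz(yaw) Ry(pitch) Rx(roll)).
In Python, from workcell import bot gives the robot as it stands.
- The arm moves only by the shell command python3 -m crank 'ROWS' [FORCE]. ROWS is JSON, a list of rows, each an object with "gripper": the finger opening in mm, from 0 to 85.4; "travel": the shift along the tool's x, y, z in mm, a list of three; "twist": the turn, a rotation vector about the tool's x, y, z in rad, a list of three. In form: [{"gripper": gripper, "travel": [tx, ty, tz], "twist": [rx, ry, rz]}, ...]. A call has 1 to 12 rows; each row shifts and turns the commanded pose from where the row before left it, along the tool's axes as they then stand; what a row does not reach is not made up. A row lasts 1/8 s, in which the tool goes at most 62.5 mm and 10.7 degrees, less where a joint would pass 70% of its speed; a pose out of reach is approached as far as the arm can. A call is refused whole if a number of a shift passes 62.5 or a number of a turn 0.188, either way. A call with a gripper value outside its range is refused whole. The fingers move at their own pace and stop on an object; FORCE is the grip in N (left out, the last holds). Time passes only in rows, so rows that do not move let the fingers close. It gives the time, the measured TCP pose, the force, the opening and the grip force at its end, in the units of the state.
- bot.get_obs(): the state, without advancing time (a new reading comes with each control period).
- bot.camera(name): name is "scene" or "side" or "wrist"; returns the picture (400x640x3 uint8, red, green, blue); there is no depth.
- bot.calibration(name): a dict with "vfov" (degrees; the focal length in pixels is half the picture's height over the tangent of half this angle, whatever the lens; pixels are square), "cx", "cy" (the principal point, pixels), "camera_from_world" (4x4, takes a point from world to camera coordinates). Camera axes: x right, y down, z forward; pixel columns grow to the right and rows downward; lengths in m; the calibration is good to about 2 mm. A picture is of the moment at which its call begins: read the wrist's pose just before it. calibration takes no time and is no camera call; for the wrist camera it gives the pose at the moment of the call.
- bot.job_done(): hands the job in; it is judged then, once.
The state is a dict: "time": time; "q": joint angles; "qd": joint speeds; "joint_efforts": joint torques, N m; "ee_pos": TCP position; "tcp_rot": TCP orientation; "wrist_force": force on the tool from outside, world axes, zero at the start; "torque": the same for the moment, N m; "opening": finger opening in m; "grasp_force": force on a finger pad.
Only numpy, scipy, OpenCV 4.12 (cv2) and the standard library are available. Lean on these libraries where they do the work, as an engineer would, in place of code of your own. Each camera call takes 0.05 s, during which the arm holds its last target. There are 200 camera calls.

## Working session

There is one attempt and no reset: what is moved stays moved. The work goes in short steps, Python scripts to look and compute and a shell command to move; the robot and the scene stay as the last step left them, time stands still between calls to the robot, and variables do not carry over. Pictures are saved under pics/ and viewed, at most 10 in all, crops included, and the job is handed in when it is done.

```bash
ls; mkdir -p pics; cat > h.py <<'E'
import numpy as np, cv2
from workcell import bot
def cal(n):
    c=bot.calibration(n); f=200/np.tan(np.radians(c["vfov"])/2)
    return f,c["cx"],c["cy"],np.array(c["camera_from_world"])
def cast(c,uv,z):
    f,cx,cy,T=c; R=T[:3,:3];o=-R.T@T[:3,3]
    d=R.T@np.array([(uv[0]-cx)/f,(uv[1]-cy)/f,1]); return o+d*(z-o[2])/d[2]
def proj(c,p):
    f,cx,cy,T=c; q=T[:3,:3]@np.array(p)+T[:3,3]; return np.array([cx+f*q[0]/q[2],cy+f*q[1]/q[2]])
def snap(n,name):
    c=cal(n); im=bot.camera(n); cv2.imwrite(f"pics/{name}.png",im[:,:,::-1]); return c,im
E
python3 - <<'E'
from h import *
for n in ("scene","side"):
    c,im=snap(n,n); print(n,c)
o=bot.get_obs(); print(o)
E
```

```text
pics
scene (np.float64(411.96849663076557), 324.7686763783561, 195.49805967767122, array([[ 0.47930246,  0.87742767, -0.0197445 , -0.27367209],
       [ 0.55195906, -0.31885082, -0.77050331, -0.24442682],
       [-0.68235647,  0.35840597, -0.63713013,  1.8615724 ],
       [ 0.        ,  0.        ,  0.        ,  1.        ]]))
side (np.float64(495.92503444928667), 322.86584002642735, 206.74823166024956, array([[-0.99759463, -0.06676558,  0.01863648,  0.58166734],
       [-0.04943359,  0.49676174, -0.86647798,  0.09765263],
       [ 0.04859301, -0.86531505, -0.4988673 ,  1.41900525],
       [ 0.        ,  0.        ,  0.        ,  1.        ]]))
{'time': 0.1, 'q': array([ 1.12559599e-03,  5.00901508e+00,  1.00402151e+01,  9.50996058e+01,
       -1.71327300e-04,  8.99989307e+01]), 'qd': array([ 0.04737458, -0.14173242,  0.03596664,  0.09630186, -0.02223498,
       -0.04038039]), 'joint_efforts': array([ 5.47294949e-04, -5.21561801e+01,  4.65652657e+01,  1.59993977e-02,
       -1.19309320e-06, -5.24902489e-06]), 'ee_pos': array([5.49802637e-01, 9.94885435e-06, 2.30654669e-01]), 'tcp_rot': array([-1.79931594e+02,  1.70050557e-04,  9.00021951e+01]), 'wrist_force': array([0.30104896, 0.42263257, 0.47160982]), 'torque': array([-0.0567224 , -0.01423546, -0.04534531]), 'grasp_force': 0.0, 'opening': 0.08541891796802198}
```

View pics/scene.png

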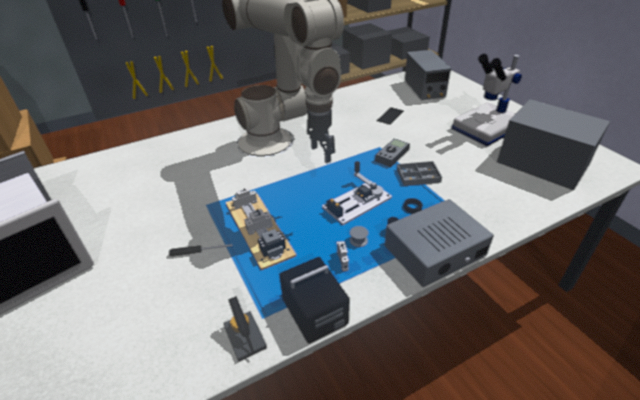

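View pics/side.png

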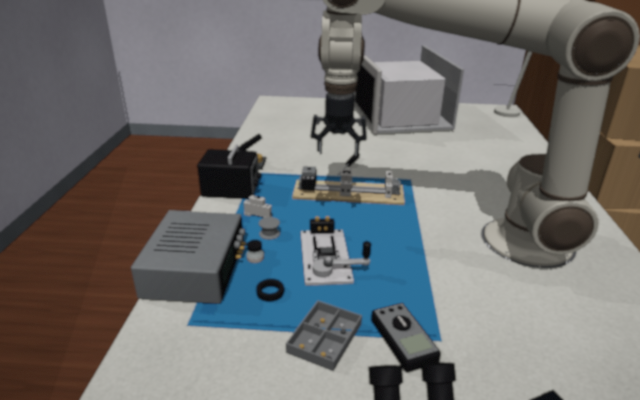

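Scene/side: the rail board lies at the far side (side ≈(348,190)) with the two-pole breaker mid-gap at (345,178). The jig is at (325,257), its stop post (322,225) towards the rail and its handle (367,250) to world -x.

```bash
python3 - <<'E'
from h import *
c=cal("side")
for n,uv,z in [("brk",(345,172),.085),("boardL",(293,198),.012),("boardR",(404,202),.012),("post",(322,218),.062),("jigBL",(303,284),.012),("jigBR",(352,281),.012),("pivot",(323,262),.045),("handle",(367,243),.098)]: print(n,cast(c,uv,z).round(3))
c=cal("scene")
for n,uv,z in [("brk",(256,216),.085),("handle",(358,164),.098),("pivot",(370,187),.045),("post",(334,203),.062),("b1",(262,267),.012),("b2",(228,200),.012),]: print(n,cast(c,uv,z).round(3))
c,im=snap("wrist","w0"); 
print(c)
E
```

```text
brk [ 0.528 -0.22   0.085]
boardL [ 0.69  -0.163  0.012]
boardR [ 0.336 -0.173  0.012]
post [0.584 0.033 0.062]
jigBL [0.614 0.266 0.012]
jigBR [0.495 0.243 0.012]
pivot [0.569 0.216 0.045]
handle [0.463 0.2   0.098]
brk [ 0.544 -0.24   0.085]
handle [0.478 0.195 0.098]
pivot [0.562 0.196 0.045]
post [0.592 0.026 0.062]
b1 [ 0.694 -0.289  0.012]
b2 [ 0.33  -0.277  0.012]
(np.float64(300.5760333178664), 318.22352500381743, 198.13477449304213, array([[ 9.99999450e-01, -8.01087164e-04, -6.77683131e-04,
        -5.48881016e-01],
       [-5.61209093e-04, -9.54049069e-01,  2.99649895e-01,
        -3.90148827e-02],
       [-8.86588645e-04, -2.99649350e-01, -9.54048993e-01,
         3.78999646e-01],
       [ 0.00000000e+00,  0.00000000e+00,  0.00000000e+00,
         1.00000000e+00]]))
```

View pics/w0.png

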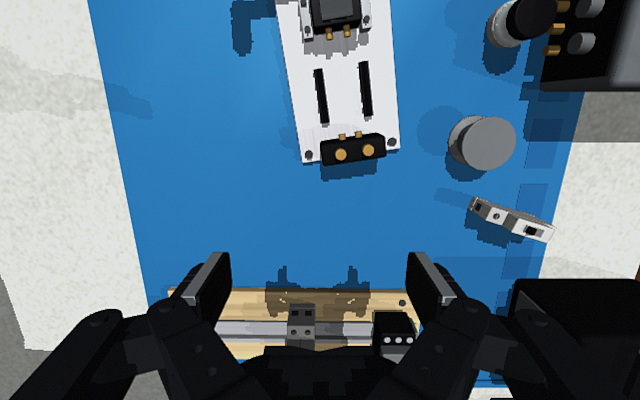

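The wrist view shows the jig plate (post at (352,148), cheeks at (321,95) and (366,88)). The rail with the breaker (302,325) is at the bottom, half hidden by the gripper. Tool x = world +y, tool y = world +x. I'll move over the rail.

```bash
python3 -m crank '[{"gripper":85,"travel":[-30,0,0],"twist":[0,0,0]},{"gripper":85,"travel":[-45,-5,0],"twist":[0,0,0]},{"gripper":85,"travel":[-45,-5,0],"twist":[0,0,0]},{"gripper":85,"travel":[-30,0,0],"twist":[0,0,0]},{"gripper":85,"travel":[-20,0,0],"twist":[0,0,0]},{"gripper":85,"travel":[0,0,0],"twist":[0,0,0]},{"gripper":85,"travel":[0,0,0],"twist":[0,0,0]}]' 30
python3 - <<'E'
from h import *
c,im=snap("wrist","w1"); np.save("c1.npy",np.array(c,dtype=object),allow_pickle=True)
E
```

```text
time: 1.02
ee_pos: [0.5401, -0.1693, 0.2312]
tcp_rot: [-180.0, -0.0, 90.0]
wrist_force: [-0.4, -0.2, -0.7]
opening: 0.085
grasp_force: 0.0
```

View pics/w1.png

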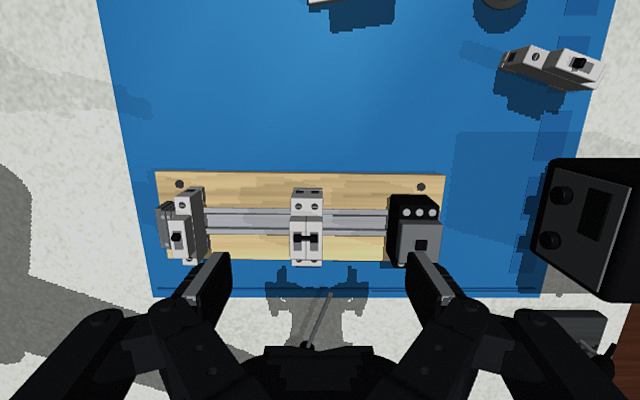

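The breaker is at about (307,225) px. I'll take a magnified crop.

```bash
python3 - <<'E'
from h import *
im=cv2.imread("pics/w1.png")[165:285,140:460]
cv2.imwrite("pics/w1c.png",cv2.resize(im,None,fx=2.5,fy=2.5,interpolation=cv2.INTER_CUBIC))
E
```

```text
(no output)
```

View pics/w1c.png

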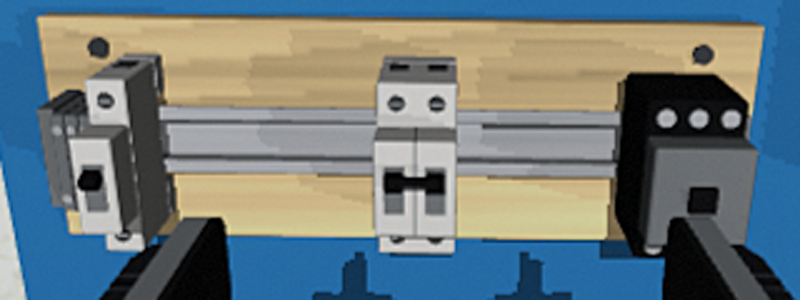

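```bash
python3 - <<'E'
from h import *
c=np.load("c1.npy",allow_pickle=True)
k=lambda x,y:(140+x/2.5,165+y/2.5)
for n,uv,z in [("sh+yL",k(379,82),.058),("sh+yR",k(457,82),.058),("sh-yL",k(382,254),.058),("sh-yR",k(454,254),.058),("nose+yR",k(457,139),.078),("nose+yL",k(375,139),.078),("bTL",k(40,15),.012),("bTR",k(765,25),.012),("bBL",k(70,234),.012),("railbot L",k(165,172),.022),("railbot R",k(614,177),.022),("railtop L",k(165,107),.022),("railtop R",k(614,113),.022)]: print(n,cast(c,uv,z).round(4))
E
```

```text
sh+yL [ 0.5101 -0.192   0.058 ]
sh+yR [ 0.5444 -0.192   0.058 ]
sh-yL [ 0.5092 -0.2774  0.058 ]
sh-yR [ 0.5433 -0.2774  0.058 ]
nose+yR [ 0.5442 -0.211   0.078 ]
nose+yL [ 0.5096 -0.211   0.078 ]
bTL [ 0.3406 -0.1719  0.012 ]
bTR [ 0.6966 -0.1771  0.012 ]
bBL [ 0.3373 -0.292   0.012 ]
railbot L [ 0.3965 -0.2512  0.022 ]
railbot R [ 0.6253 -0.2541  0.022 ]
railtop L [ 0.4004 -0.2162  0.022 ]
railtop R [ 0.623  -0.2195  0.022 ]
```

```bash
python3 -m crank '[{"gripper":64,"travel":[-35,-7,0],"twist":[0,0,0.012]},{"gripper":64,"travel":[-30.4,-6.3,20],"twist":[0,0,0]},{"gripper":64,"travel":[0,0,45],"twist":[0,0,0]},{"gripper":64,"travel":[0,0,45],"twist":[0,0,0]},{"gripper":64,"travel":[0,0,40],"twist":[0,0,0]},{"gripper":64,"travel":[0,0,20],"twist":[0,0,0]},{"gripper":64,"travel":[0,0,0],"twist":[0,0,0]},{"gripper":64,"travel":[0,0,0],"twist":[0,0,0]}]' 80
python3 - <<'E'
from h import *
c,im=snap("wrist","w2"); 
cv2.imwrite("pics/w2c.png",im[150:400,140:500,::-1])
E
```

```text
time: 2.08
ee_pos: [0.527, -0.235, 0.0626]
tcp_rot: [179.9, 0.0, 89.4]
wrist_force: [0.3, 0.1, -0.3]
opening: 0.0638
grasp_force: 0.0
```

View pics/w2c.png

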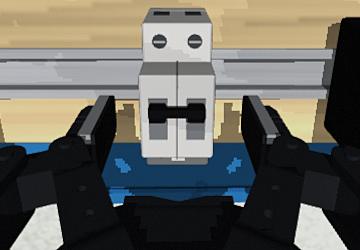

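The breaker (crop x 140–215) is centred between the fingers (107 and 246). I'll lower and grip.

```bash
python3 -m crank '[{"gripper":64,"travel":[0,0,15],"twist":[0,0,0]},{"gripper":64,"travel":[0,0,13],"twist":[0,0,0]},{"gripper":30,"travel":[0,0,0],"twist":[0,0,0]},{"gripper":30,"travel":[0,0,0],"twist":[0,0,0]},{"gripper":30,"travel":[0,0,0],"twist":[0,0,0]},{"gripper":30,"travel":[0,0,0],"twist":[0,0,0]},{"gripper":30,"travel":[0,0,0],"twist":[0,0,0]}]' 80
python3 -m crank '[{"gripper":30,"travel":[0,0,-4],"twist":[0,0,0]},{"gripper":30,"travel":[0,0,-4],"twist":[0,0,0]},{"gripper":30,"travel":[0,0,-8],"twist":[0,0,0]},{"gripper":30,"travel":[0,0,-12],"twist":[0,0,0]},{"gripper":30,"travel":[0,0,-12],"twist":[0,0,0]},{"gripper":30,"travel":[0,0,-40],"twist":[0,0,0]},{"gripper":30,"travel":[0,0,-40],"twist":[0,0,0]},{"gripper":30,"travel":[0,0,0],"twist":[0,0,0]},{"gripper":30,"travel":[0,0,0],"twist":[0,0,0]}]'
```

```text
time: 3.0
ee_pos: [0.5263, -0.2353, 0.0332]
tcp_rot: [-180.0, -0.0, 89.3]
wrist_force: [0.9, 0.5, -2.5]
opening: 0.035
grasp_force: 79.8
time: 4.12
ee_pos: [0.5262, -0.2353, 0.1528]
tcp_rot: [-180.0, -0.0, 89.3]
wrist_force: [-0.6, -0.6, -2.8]
opening: 0.0349
grasp_force: 82.2
```

```bash
python3 -m crank '[{"gripper":30,"travel":[10,0,-40],"twist":[0,0,0]},{"gripper":30,"travel":[35,4,-40],"twist":[0,0,0]},{"gripper":30,"travel":[45,10,-40],"twist":[0,0,0]},{"gripper":30,"travel":[45,10,-27],"twist":[0,0,0]},{"gripper":30,"travel":[45,10,0],"twist":[0,0,0]},{"gripper":30,"travel":[45,10,0],"twist":[0,0,0]},{"gripper":30,"travel":[30,0,0],"twist":[0,0,0]},{"gripper":30,"travel":[10,0,0],"twist":[0,0,0]},{"gripper":30,"travel":[0,0,0],"twist":[0,0,0]},{"gripper":30,"travel":[0,0,0],"twist":[0,0,0]}]'
python3 - <<'E'
from h import *
c,im=snap("wrist","w3"); np.save("c3.npy",np.array(c,dtype=object),allow_pickle=True)
cv2.imwrite("pics/w3c.png",cv2.resize(im[0:300,180:480,::-1],None,fx=2,fy=2,interpolation=cv2.INTER_CUBIC))
E
```

```text
time: 5.38
ee_pos: [0.5734, 0.0282, 0.3]
tcp_rot: [-180.0, 0.0, 89.3]
wrist_force: [-0.4, 0.3, -2.6]
opening: 0.0352
grasp_force: 82.0
```

View pics/w3c.png

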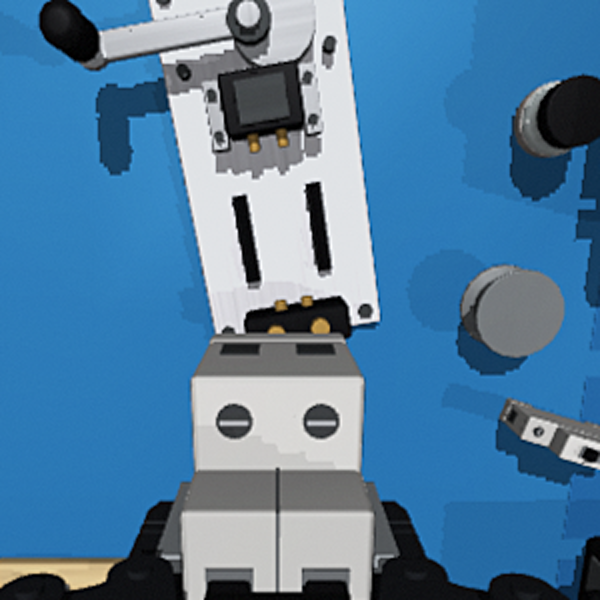

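The wrist crop shows the whole jig: cheeks at (239–253,197–286) and (313–325,183–271), plate sides, the head, the pivot at (248,20) and the handle at (65,25). Next I compute the jig pose.

```bash
python3 - <<'E'
from h import *
c=np.load("c3.npy",allow_pickle=True)
k=lambda x,y:(180+x/2,y/2)
P={}
for n,uv,z in [("cLt",k(239.5,197),.022),("cLb",k(253,286),.022),("cRt",k(313.5,183),.022),("cRb",k(325,271),.022),("pLt",k(152,15),.012),("pLb",k(214,330),.012),("pRt",k(345,0),.012),("pRb",k(380,323),.012),("hTL",k(219,75),.05),("hTR",k(298,62),.05),("piv",k(249,18),.055),("hand",k(65,22),.098)]:
    P[n]=cast(c,uv,z); print(n,P[n].round(4))
im=cv2.imread("pics/w3.png"); hsv=cv2.cvtColor(im,cv2.COLOR_BGR2HSV)
# plate side edges sub-pixel: blue<->non-blue transitions on rows with clear sides
blue=((hsv[:,:,0]>95)&(hsv[:,:,0]<115)&(hsv[:,:,1]>120))
L=[];R=[]
for v in range(95,145,3):
    r=blue[v]; m=int(180+275/2)
    l=np.where(r[:m])[0].max(); q=m+np.where(r[m:])[0].min()
    L.append(cast(c,(l+1,v+.5),.012)[:2]); R.append(cast(c,(q,v+.5),.012)[:2])
L=np.array(L);R=np.array(R)
for S in(L,R): a=np.polyfit(S[:,1],S[:,0],1); print("x=a*y+b",a, "yaw",-np.degrees(np.arctan(a[0])))
print("width",np.median(R[:,0]-L[:,0]))
E
```

```text
cLt [0.5493 0.1109 0.022 ]
cLb [0.5568 0.0523 0.022 ]
cRt [0.5983 0.119  0.022 ]
cRb [0.6065 0.0618 0.022 ]
pLt [0.4975 0.2199 0.012 ]
pLb [0.5273 0.0198 0.012 ]
pRt [0.618  0.2264 0.012 ]
pRb [0.6474 0.0233 0.012 ]
hTL [0.5411 0.1784 0.05  ]
hTR [0.5874 0.1846 0.05  ]
piv [0.5596 0.2061 0.055 ]
hand [0.4688 0.1943 0.098 ]
x=a*y+b [-0.14981454  0.53016299] yaw 8.520373222929047
x=a*y+b [-0.26681522  0.65915126] yaw 14.939363362210845
width 0.12159940161088978
```

```bash
python3 - <<'E'
from h import *
c=np.load("c3.npy",allow_pickle=True)
k=lambda x,y:(180+x/2,y/2)
for p in (k(192,377),k(363,377)): print(cast(c,p,.325).round(4))
for p in (k(183,513),k(374,513)): print(cast(c,p,.345).round(4))
E
python3 -m crank '[{"gripper":30,"travel":[31,1,30],"twist":[0,0,0]},{"gripper":30,"travel":[31.4,1.6,40],"twist":[0,0,0]},{"gripper":30,"travel":[0,0,45],"twist":[0,0,-0.076]},{"gripper":30,"travel":[0,0,45],"twist":[0,0,-0.076]},{"gripper":30,"travel":[0,0,30],"twist":[0,0,0]},{"gripper":30,"travel":[0,0,20],"twist":[0,0,0]},{"gripper":30,"travel":[0,0,0],"twist":[0,0,0]},{"gripper":30,"travel":[0,0,0],"twist":[0,0,0]},{"gripper":30,"travel":[0,0,0],"twist":[0,0,0]}]'
python3 - <<'E'
from h import *
c,im=snap("wrist","w4"); np.save("c4.npy",np.array(c,dtype=object),allow_pickle=True)
cv2.imwrite("pics/w4c.png",cv2.resize(im[0:400,160:480,::-1],None,fx=1.5,fy=1.5,interpolation=cv2.INTER_CUBIC))
E
```

```text
[0.5562 0.0716 0.325 ]
[0.5908 0.0711 0.325 ]
[0.5561 0.0517 0.345 ]
[0.5906 0.0512 0.345 ]
time: 6.55
ee_pos: [0.5776, 0.0914, 0.0916]
tcp_rot: [179.9, -0.0, 98.0]
wrist_force: [-0.6, -0.1, -2.5]
opening: 0.0353
grasp_force: 82.0
```

View pics/w4c.png

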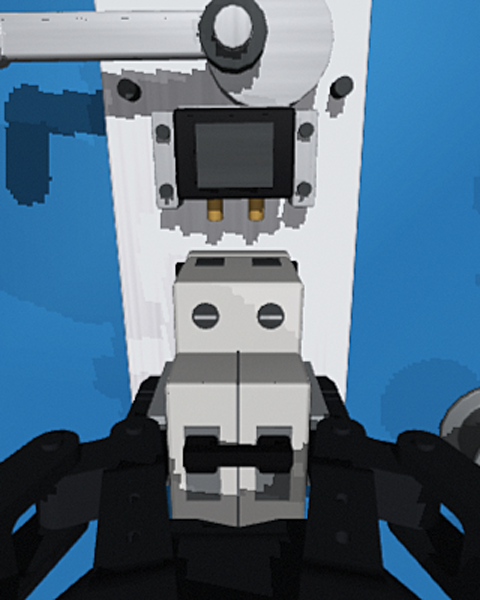

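```bash
python3 - <<'E'
from h import *
c=np.load("c4.npy",allow_pickle=True)
k=lambda x,y:(160+x/1.5,y/1.5)
J=np.radians(8); t=np.array([.5776,.0914]); ex=np.array([np.cos(J),np.sin(J)]); ey=np.array([-np.sin(J),np.cos(J)])
for n,p,z in [("hL",(174,108),.05),("hR",(294,108),.05),("hbL",(174,199),.05),("hbR",(294,199),.05),("pinL",(215,220),.034),("pinR",(257,220),.034),("pl1",(109,120),.012),("pr1",(363,120),.012),("pl2",(127,330),.012),("pr2",(350,330),.012)]:
    q=cast(c,k(*p),z)[:2]; print(n,((q-t)@ex*1e3).round(1),((q-t)@ey*1e3).round(1))
E
```

```text
hL -24.6 93.1
hR 20.7 93.1
hbL -26.1 59.4
hbR 21.9 59.4
pinL -10.6 48.9
pinR 8.0 48.9
pl1 -59.5 91.6
pr1 57.1 91.5
pl2 -58.9 -11.8
pr2 58.8 -12.0
```

```bash
python3 -m crank '[{"gripper":30,"travel":[0,-1,10],"twist":[0,0,-0.006]},{"gripper":30,"travel":[0,0,16],"twist":[0,0,0]},{"gripper":30,"travel":[0,0,14],"twist":[0,0,0]},{"gripper":30,"travel":[0,0,8],"twist":[0,0,0]},{"gripper":30,"travel":[0,0,5],"twist":[0,0,0]},{"gripper":30,"travel":[0,0,2],"twist":[0,0,0]},{"gripper":30,"travel":[0,0,0],"twist":[0,0,0]},{"gripper":30,"travel":[0,0,0],"twist":[0,0,0]}]'
```

```text
time: 7.6
ee_pos: [0.5761, 0.0914, 0.0357]
tcp_rot: [180.0, -0.0, 98.4]
wrist_force: [-0.2, -0.1, -2.7]
opening: 0.0353
grasp_force: 82.1
```

```bash
python3 -m crank '[{"gripper":30,"travel":[0,0,1],"twist":[0,0,0]},{"gripper":30,"travel":[0,0,1],"twist":[0,0,0]},{"gripper":30,"travel":[0,0,0.5],"twist":[0,0,0]},{"gripper":30,"travel":[0,0,0],"twist":[0,0,0]},{"gripper":30,"travel":[0,0,0],"twist":[0,0,0]}]'
```

```text
time: 8.22
ee_pos: [0.5759, 0.0913, 0.033]
tcp_rot: [180.0, 0.0, 98.4]
wrist_force: [-1.8, -0.6, 0.8]
opening: 0.0352
grasp_force: 82.6
```

Contact with the plate is felt, so I release and rise.

```bash
python3 -m crank '[{"gripper":45,"travel":[0,0,0],"twist":[0,0,0]},{"gripper":60,"travel":[0,0,0],"twist":[0,0,0]},{"gripper":64,"travel":[0,0,0],"twist":[0,0,0]},{"gripper":64,"travel":[0,0,0],"twist":[0,0,0]},{"gripper":64,"travel":[0,0,-15],"twist":[0,0,0]},{"gripper":64,"travel":[0,0,-30],"twist":[0,0,0]},{"gripper":64,"travel":[0,0,-45],"twist":[0,0,0]},{"gripper":64,"travel":[0,0,-50],"twist":[0,0,0]},{"gripper":64,"travel":[0,0,-30],"twist":[0,0,0]},{"gripper":64,"travel":[0,0,0],"twist":[0,0,0]},{"gripper":64,"travel":[0,0,0],"twist":[0,0,0]}]'
python3 - <<'E'
from h import *
c,im=snap("wrist","w5"); np.save("c5.npy",np.array(c,dtype=object),allow_pickle=True)
cv2.imwrite("pics/w5c.png",cv2.resize(im[0:400,120:520,::-1],None,fx=1.5,fy=1.5,interpolation=cv2.INTER_CUBIC))
E
```

```text
time: 9.6
ee_pos: [0.5757, 0.0913, 0.2026]
tcp_rot: [-180.0, 0.0, 98.4]
wrist_force: [-0.8, 1.1, 0.0]
opening: 0.0644
grasp_force: 0.0
```

View pics/w5c.png

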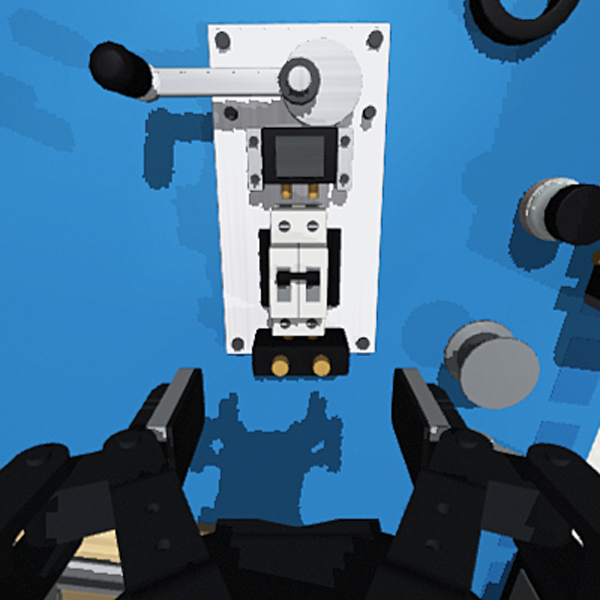

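The breaker is seated between the cheeks, and the plate corners are all visible. Handle top ≈(110,62), base ≈(148,88).

```bash
python3 - <<'E'
from h import *
c=np.load("c5.npy",allow_pickle=True)
k=lambda x,y:(120+x/1.5,y/1.5)
C=lambda x,y,z:cast(c,k(x,y),z)[:2]
TL,TR,BL,BR=[C(*p,.012) for p in((208,25),(391,23),(226,354),(376,354))]
obj=np.array([[-60,85],[60,85],[-60,-150],[60,-150]])/1e3; W=np.array([TL,TR,BL,BR])
A=obj-obj.mean(0);B=W-W.mean(0); th=np.arctan2((A[:,0]*B[:,1]-A[:,1]*B[:,0]).sum(),(A*B).sum())
R=np.array([[np.cos(th),-np.sin(th)],[np.sin(th),np.cos(th)]]); o=W.mean(0)-R@obj.mean(0)
print("jig yaw",np.degrees(th),"o",o,"res",((W-(obj@R.T+o))*1e3).round(1).tolist())
J=lambda p:((p-o)@R*1e3).round(1)
for n,p in [("b1",C(270,212,.058)),("b2",C(327,212,.058)),("b3",C(272,335,.058)),("b4",C(324,335,.058)),("handtop",C(110,62,.098)),("nut",C(299,80,.055))]: print(n,p.round(4),J(p))
print("handle nominal",R@[-.095,.046]+o,"pivot",R@[0,.046]+o, "end", R@[0,.141]+o)
E
```

```text
jig yaw 8.682481660846047 o [0.56629393 0.16378502] res [[0.6, -0.6], [-0.5, -0.3], [-0.5, 0.8], [0.5, 0.1]]
b1 [0.5518 0.1304] [-19.4 -30.8]
b2 [0.5873 0.1356] [ 16.5 -31. ]
b3 [0.5637 0.0479] [ -20.  -114.1]
b4 [0.599  0.0531] [  15.6 -114.4]
handtop [0.4662 0.1966] [-94.   47.6]
nut [0.5588 0.2083] [-0.7 45.2]
handle nominal [0.46543853 0.1949168 ] pivot [0.55934984 0.20925787] end [0.54500877 0.30316917]
```

```bash
python3 -m crank '[{"gripper":64,"travel":[20,-15,0],"twist":[0,0,0]},{"gripper":64,"travel":[40,-32,0],"twist":[0,0,0]},{"gripper":64,"travel":[40,-32,0],"twist":[0,0,0]},{"gripper":64,"travel":[18.7,-14.9,25],"twist":[0,0,0]},{"gripper":64,"travel":[0,0,40],"twist":[0,0,0]},{"gripper":64,"travel":[0,0,17],"twist":[0,0,0]},{"gripper":64,"travel":[0,0,0],"twist":[0,0,0]},{"gripper":64,"travel":[0,0,0],"twist":[0,0,0]}]' 40
python3 - <<'E'
from h import *
c,im=snap("wrist","w6"); np.save("c6.npy",np.array(c,dtype=object),allow_pickle=True)
print(proj(c,[.4655,.195,.098]),proj(c,[.4655,.195,.052]))
cv2.imwrite("pics/w6c.png",im[100:400,120:520,::-1])
E
```

```text
time: 10.65
ee_pos: [0.4663, 0.1951, 0.1219]
tcp_rot: [179.9, -0.0, 98.3]
wrist_force: [0.5, 0.8, 0.2]
opening: 0.0636
grasp_force: 0.0
[318.1340883  235.71718969] [318.06020177 210.00762751]
```

View pics/w6c.png

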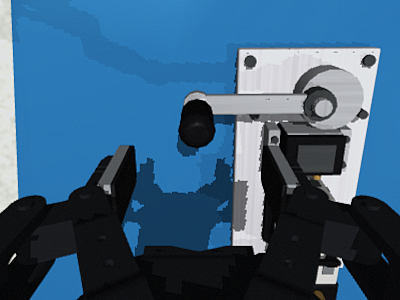

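The handle top is at (317,230), 6 px from the prediction, and between the fingers. I'll descend and grip.

```bash
python3 -m crank '[{"gripper":64,"travel":[0,0,25],"twist":[0,0,0]},{"gripper":64,"travel":[0,0,25],"twist":[0,0,0]},{"gripper":64,"travel":[0,0,9],"twist":[0,0,0]},{"gripper":18,"travel":[0,0,0],"twist":[0,0,0]},{"gripper":18,"travel":[0,0,0],"twist":[0,0,0]},{"gripper":18,"travel":[0,0,0],"twist":[0,0,0]},{"gripper":18,"travel":[0,0,0],"twist":[0,0,0]},{"gripper":18,"travel":[0,0,0],"twist":[0,0,0]}]' 40
python3 - <<'E'
import numpy as np
th=np.radians(98.4); X=np.array([np.cos(th),np.sin(th)]);Y=np.array([np.sin(th),-np.cos(th)])
P=np.array([.5593,.2093])
a=np.radians(188.7-np.arange(0,91,7.5)); p=P+.095*np.c_[np.cos(a),np.sin(a)]
for i,d in enumerate(np.diff(p,axis=0)*1e3): print(i,(d@X).round(1),(d@Y).round(1),p[i+1].round(4))
E
```

```text
time: 11.7
ee_pos: [0.4653, 0.1952, 0.0632]
tcp_rot: [-180.0, -0.0, 98.4]
wrist_force: [-7.1, -1.2, 6.4]
opening: 0.0213
grasp_force: 39.1
0 12.4 0.7 [0.4643 0.2073]
1 12.2 2.4 [0.4649 0.2197]
2 11.8 3.9 [0.467 0.232]
3 11.2 5.4 [0.4708 0.2438]
4 10.4 6.8 [0.4761 0.2551]
5 9.4 8.1 [0.4827 0.2655]
6 8.2 9.3 [0.4907 0.2751]
7 7.0 10.3 [0.4999 0.2834]
8 5.6 11.1 [0.5101 0.2906]
9 4.1 11.7 [0.5211 0.2963]
10 2.5 12.2 [0.5328 0.3005]
11 0.9 12.4 [0.5449 0.3032]
```

```bash
python3 -m crank '[{"gripper":18,"travel":[12.4,0.7,0],"twist":[0,0,0]},{"gripper":18,"travel":[0,0,0],"twist":[0,0,0]},{"gripper":18,"travel":[12.2,2.4,0],"twist":[0,0,0]},{"gripper":18,"travel":[0,0,0],"twist":[0,0,0]},{"gripper":18,"travel":[11.8,3.9,0],"twist":[0,0,0]},{"gripper":18,"travel":[0,0,0],"twist":[0,0,0]},{"gripper":18,"travel":[0,0,0],"twist":[0,0,0]}]'
```

```text
time: 12.58
ee_pos: [0.467, 0.2327, 0.0632]
tcp_rot: [180.0, -0.1, 98.4]
wrist_force: [-5.8, -0.1, 5.9]
opening: 0.0212
grasp_force: 39.4
```

```bash
python3 -m crank '[{"gripper":18,"travel":[11.2,5.4,0],"twist":[0,0,0]},{"gripper":18,"travel":[0,0,0],"twist":[0,0,0]},{"gripper":18,"travel":[10.4,6.8,0],"twist":[0,0,0]},{"gripper":18,"travel":[0,0,0],"twist":[0,0,0]},{"gripper":18,"travel":[9.4,8.1,0],"twist":[0,0,0]},{"gripper":18,"travel":[0,0,0],"twist":[0,0,0]},{"gripper":18,"travel":[8.2,9.3,0],"twist":[0,0,0]},{"gripper":18,"travel":[0,0,0],"twist":[0,0,0]},{"gripper":18,"travel":[0,0,0],"twist":[0,0,0]}]'
python3 - <<'E'
from h import *
c,im=snap("wrist","w7"); np.save("c7.npy",np.array(c,dtype=object),allow_pickle=True)
E
```

```text
time: 13.7
ee_pos: [0.4911, 0.2758, 0.0632]
tcp_rot: [179.9, -0.1, 98.4]
wrist_force: [-4.6, -0.8, 6.1]
opening: 0.0214
grasp_force: 39.8
```

```bash
python3 -m crank '[{"gripper":18,"travel":[7,10.3,0],"twist":[0,0,0]},{"gripper":18,"travel":[0,0,0],"twist":[0,0,0]},{"gripper":18,"travel":[5.6,11.1,0],"twist":[0,0,0]},{"gripper":18,"travel":[0,0,0],"twist":[0,0,0]},{"gripper":18,"travel":[4.1,11.7,0],"twist":[0,0,0]},{"gripper":18,"travel":[0,0,0],"twist":[0,0,0]},{"gripper":18,"travel":[2.5,12.2,0],"twist":[0,0,0]},{"gripper":18,"travel":[0,0,0],"twist":[0,0,0]},{"gripper":18,"travel":[0.9,12.4,0],"twist":[0,0,0]},{"gripper":18,"travel":[0,0,0],"twist":[0,0,0]},{"gripper":18,"travel":[0,0,0],"twist":[0,0,0]}]'
python3 - <<'E'
from h import *
o=bot.get_obs(); d=o["ee_pos"][:2]-[.5593,.2093]; print(188.7-np.degrees(np.arctan2(d[1],d[0])),np.hypot(*d),o["wrist_force"])
for n in("wrist","side","scene"):
    c,im=snap(n,"f_"+n)
    for p in([.5593,.2093,.05],[.5777,.0868,.078],[.545,.303,.098]): print(n,proj(c,p).round())
    if n=="side":
        # breaker white toggles/dark head: black mask along jig y line at head top
        R=np.radians(8.68); 
        for z,nm in((.05,"top50"),):
            for y in range(-60,40,4):
                p=[.5663-np.sin(R)*y/1e3,.1638+np.cos(R)*y/1e3,z]; u=proj(c,p).round().astype(int); print(y,u,im[u[1],u[0]])
E
```

```text
time: 15.12
ee_pos: [0.5457, 0.3037, 0.0633]
tcp_rot: [179.9, -0.0, 98.4]
wrist_force: [-1.8, -0.6, 6.1]
opening: 0.0216
grasp_force: 40.1
90.51453078520765 0.09537176395040663 [-1.77970326 -0.57291181  6.11546652]
wrist [319. 374.]
wrist [320. 547.]
wrist [319. 296.]
side [327. 259.]
side [323. 223.]
side [331. 266.]
-60 [323 236] [24 25 27]
-56 [324 237] [23 23 26]
-52 [324 237] [23 23 26]
-48 [324 238] [20 20 23]
-44 [324 239] [18 17 19]
-40 [324 240] [13 15 15]
-36 [324 241] [16 17 18]
-32 [324 242] [16 17 19]
-28 [325 242] [14 14 17]
-24 [325 243] [16 17 18]
-20 [325 244] [17 18 19]
-16 [325 245] [22 23 24]
-12 [325 246] [23 24 25]
-8 [325 247] [24 24 27]
-4 [325 248] [24 25 28]
0 [325 248] [24 25 28]
4 [326 249] [24 26 27]
8 [326 250] [21 22 23]
12 [326 251] [24 25 26]
16 [326 252] [25 27 28]
20 [326 253] [26 26 30]
24 [326 254] [26 27 29]
28 [326 255] [26 28 29]
32 [327 256] [30 31 34]
36 [327 257] [33 35 37]
scene [373. 184.]
scene [347. 192.]
scene [392. 164.]
```

```bash
python3 -c "
from workcell import bot
print(bot.get_obs()['grasp_force']); print(bot.job_done())"
```

```text
40.11510858312249
the job is handed in; nothing more can be done
None
```

I set the breaker in the cradle and let go, then swung the lever to about 90.5° by tool position; it is still gripped at 40 N, and I handed the job in at about 15 s. I did not check the breaker's final position or the pin travel in an image after the swing, and the hand-in returned no verdict.

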